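# Seat a bocal ferrule and lock the push clamp

## Robot

A 7-joint arm with a two-finger parallel gripper is mounted at the origin on the work surface. World frame = base frame: x ahead of the robot, y to its left, z up, the work surface at z = 0. Lengths are in m, angles in rad, forces in N, time in s.
With the tool pointing down it reaches from about 0.4 to 0.85 m from the base axis. Payload 4.5 kg.
Tool frame: the origin (TCP) lies midway between the tips of the shut fingers; the grasp point (between the pads) lies 19 mm behind it (r.hold_point_z is the distance from the TCP to the grasp point, in m); z points along the fingers, y is the direction in which the jaws open and shut (so a half turn about z gives the same grasp; the last joint's range is limited). The gripper opens to 88 mm and grips with 3 to 60 N. Pads are 18 mm wide; open, the fingers measure 123 mm over their backs; the gripper's body (75 mm by 187 mm) begins 45 mm behind the grasp point.
Start: joints at [1.205, 0.689, -0.195, 1.565, 0.157, 0.902, -0.215], TCP at [0.243, -0.576, 0.239] pointing down, gripper open.
Joint ranges: [-3.01, 3.01], [-0.46, 2.08], [-1.47, 1.51], [0.13, 2.56], [-1, 4.14], [0.04, 2.09], [-2.66, 2.66]. Speed limits (rad/s): [2.57, 2.57, 3.14, 3.14, 3.14, 3.14, 3.14].

## Interface

Orientations are given as a unit quaternion [x, y, z, w].
In Python, from plant import r gives the robot as it stands. The module is installed in compiled form; this text tells all that it offers.
- The arm moves only by the tool move_arm, never from a script. Its arguments are lists of equal length, an entry for each row: "turn": the turn, a rotation vector about the tool's x, y, z in units of 2 pi rad (1.0 is 2 pi rad), a list of three; "dp": the shift along the tool's x, y, z in units of 2.5 cm (1.0 is 2.5 cm), a list of three; "jaw": the closure, from -1 (fully open) to 1 (shut), so that 0 is half open. In form: {"turn": [[wx, wy, wz], ...], "dp": [[x, y, z], ...], "jaw": [jaw, ...]}. A call has 1 to 10 rows; each row shifts and turns the commanded pose from where the row before left it, along the tool's axes as they then stand; what a row does not reach is not made up. A row lasts 1/12 s, in which the tool goes at most 41.7 mm and 7.16 degrees, less where a joint would pass 70% of its speed; a pose out of reach is approached as far as the arm can. A call with a number of a shift or a turn outside -1 to 1 is refused whole. A call with a gripper value outside its range is refused whole. The fingers move at their own pace and stop on an object; "newtons" is the grip in N (left out, the last holds). Time passes only in rows, so rows that do not move let the fingers close. It gives the time, the measured TCP pose, the force and the opening at its end, in the units of the state.
- r.get_state(): the state, without advancing time (a new reading comes with each control period).
- r.snapshot(name): name is "scene" or "top" or "wrist"; returns a dict with "frame" (420x560x3 uint8, blue, green, red), "mtx" (3x3 intrinsics, pixels), "origin" and "orientation" of the camera in the world; the wrist camera has in their place "tool_from_camera" (4x4, takes a point from camera to tool coordinates, whose origin is the TCP and whose axes are the flange's). Camera axes: x right, y up, looking along -z (the intrinsics and any distortion apply to the point x, -y, -z); pixel columns grow to the right and rows downward; lengths in m; the calibration is good to about 2 mm. A picture is of the moment at which its call begins: read the wrist's pose just before it. There is no depth.
- r.finish_job(): hands the job in, once; it reports no verdict.
The state is a dict: "clock": time; "q": joint angles; "qd": joint speeds; "joint_torque": joint torques, N m; "tool_pos": TCP position; "eef_rot": TCP orientation; "contact_force": force on the tool from outside, world axes, zero at the start; "moment": the same for the moment, N m; "opening": opening from 0.0 (shut) to 1.0 (fully open).
Only numpy, scipy, OpenCV 4.12 (cv2) and the standard library are available. Lean on these libraries where they do the work, as an engineer would, in place of code of your own. Each camera call takes 0.05 s, during which the arm holds its last target.

## Task

Push the cork-wrapped ferrule standing in the fixture's channel along until it sits fully home against the end stop, then push the clamp handle round past its dead point until it snaps into lock and the rubber pad bears on the ferrule. Only push things: the ferrule stays upright and is not lifted off the plate, and the other things on the bench are left where they are. Finish with the hand clear.

Things in the scene. Friction and masses are not known exactly. Their poses are not given: they have to be found in the camera images.
- fixture: Aluminium plate 12 mm thick, bolted to the bench. Origin on the bench surface under the plunger's axis; +x: the way the plunger advances, +y: along the channel away from the end stop, z up. Plate: x -75 to 125, y -75 to 135 mm. Clamp block: x -45 to 20, y -17 to 17, up to z 58 mm with the hub; its spring strut runs from the hub to a post at x -25, y 55, up to z 52 mm.
- nest (a point): Where the centre of the ferrule's underside is when home: fixture x 80, y 0, z 12 mm (plate top). Dark steel end stop with its face 18 mm to -y and back fence with its face 18 mm to +x (16 mm long to +y), both 26 mm high. The channel leads here along y between two rails 5 mm high, inner faces 21 mm to -x and 18 mm to +x, so the ferrule has 3 mm of play.
- ferrule: Loose cork-wrapped brass ferrule to be clamped, 36 mm diameter, 45 mm high, about 90 g, standing upright in the channel 55 to 90 mm from home on the +y side; origin at the centre of its underside. Push it low (under half its height) toward fixture -y: pushed higher, it may tip. There is open room behind it (+y).
- pad: Round rubber pad 15 mm in diameter on the plunger's end, at z = 30 mm in the fixture frame, y = 0. Its origin is 8 mm behind its face. With the clamp open its face is 12 mm short of a ferrule at home; with the clamp locked it presses on that ferrule with about 5 N (its own spring gives way 2 mm).
- lever (a joint): Clamp handle angle, rad: 0 open, 1.5 locked (stops). Vertical axis at fixture x -25, y 0 mm; at value q the handle points (q - 2.356) rad from fixture +x, counter-clockwise from above: it swings level from (-x,-y) through -y to (+x,-y). An over-centre spring drives it back to 0 below 1.2 and on to 1.5 beyond; starting it takes 7 N at the grip point, less and less towards 1.2.
- lever_grip (a point): Middle of the rubber sleeve of the handle, on its axis, 95 mm from the pivot, 46 mm above the bench. The sleeve is 18 mm in diameter, level, and reaches from 62 to 127 mm from the pivot; 25 mm of free height is under it. Push on its side at about this point.
- spare_a: Spare cork-wrapped ferrule, 28 mm diameter, 38 mm high, standing on the bench; origin at the centre of its underside. Leave alone.
- spare_b: Another spare ferrule, the same size, standing on the bench. Leave alone.
- cap: Black hard rubber mouthpiece cap, 34 mm diameter, 58 mm high, standing on the bench; origin at the centre of its underside. Leave alone.
- rod: Burnishing rod, 160 mm long, 7 mm thick, lying on the bench beyond the fixture; origin at the middle of its underside, x along it. Leave alone.
Things that resemble listed ones, but are neither listed nor needed, are in the scene too. Leave any green, pink or purple look-alike of the ferrule alone.

How it is judged:
By the outcome, as a careful person would: the job done as asked, in the order asked, and still so for the second after the job is handed in, with the robot touching nothing.
It also fails if it takes over 54 s, if anything falls off the work surface, if the arm or the gripper's body presses on something with over 40 N, if the wrist force passes 120 N, or if a joint passes its speed limit or range.

## Working session

There is one attempt and no reset: what is moved stays moved. The work goes in short steps, Python scripts to look and compute and a tool call to move; the robot and the scene stay as the last step left them, time stands still between calls to the robot, and variables do not carry over. Pictures are saved under pics/ and viewed, and the job is handed in when it is done.

Besides the shell and the picture viewer there is one more tool, called after "Emit:" by a JSON object that holds its "name" and its "arguments". move_arm: Moves the arm, as the interface text tells. Shifts and turns lie within -1 to 1; 1 stands for 2.5 cm of shift or 2 pi rad of turn. Its arguments: {"type":"object","properties":{"turn":{"type":"array","items":{"type":"array","items":{"type":"number","minimum":-1,"maximum":1}}},"dp":{"type":"array","items":{"type":"array","items":{"type":"number","minimum":-1,"maximum":1}}},"jaw":{"type":"array","items":{"type":"number"}},"newtons":{"type":"number"}},"required":["turn","dp","jaw"]}

```bash
mkdir -p pics; cat > h.py <<'E'
import numpy as np,cv2
from scipy.spatial.transform import Rotation as R
from plant import r
np.set_printoptions(precision=4,suppress=True)
def ray(s,px):
    K=np.array(s["mtx"]);p=np.linalg.inv(K)@[px[0],px[1],1.]
    d=np.array([p[0],-p[1],-p[2]])
    o=np.array(s["orientation"]); M=R.from_quat(o).as_matrix() if o.size==4 else o
    return np.array(s["origin"]),M@d
def onz(s,px,z):
    o,d=ray(s,px);return o+d*(z-o[2])/d[2]
def proj(s,P):
    o=np.array(s["orientation"]); M=R.from_quat(o).as_matrix() if o.size==4 else o
    c=M.T@(np.array(P)-s["origin"]);p=np.array(s["mtx"])@[c[0],-c[1],-c[2]];return p[:2]/p[2]
E
python3 - <<'E'
from h import *
import pickle
S={}
for n in("scene","top"):
    s=r.snapshot(n);S[n]=s;cv2.imwrite(f"pics/{n}0.png",s["frame"]);print({k:v for k,v in s.items() if k!="frame"})
pickle.dump(S,open("s0.pkl","wb"))
print(r.get_state())
E
```

```text
{'mtx': array([[415.4054,   0.    , 282.2796],
       [  0.    , 415.4054, 213.9843],
       [  0.    ,   0.    ,   1.    ]]), 'origin': array([0.8807, 0.2697, 0.6786]), 'orientation': array([0.1284, 0.253 , 0.8645, 0.415 ])}
{'mtx': array([[459.2145,   0.    , 282.4581],
       [  0.    , 459.2145, 213.5591],
       [  0.    ,   0.    ,   1.    ]]), 'origin': array([0.4005, 0.0562, 1.0507]), 'orientation': array([-0.0572,  0.0611,  0.7065, -0.7027])}
{'clock': 0.1, 'q': array([ 1.2048,  0.6899, -0.1945,  1.5662,  0.1573,  0.9025, -0.2151]), 'qd': array([ 0.0005, -0.0026, -0.0009, -0.0032, -0.0009,  0.0004,  0.0015]), 'joint_torque': array([ -0.0037, -52.8497,  -1.2718, -15.3836,  -0.0525,   0.0019,
         0.    ]), 'tool_pos': array([ 0.243 , -0.5752,  0.238 ]), 'eef_rot': array([ 0.9801,  0.1986, -0.0002, -0.0008]), 'contact_force': array([-0.5218,  0.0819,  0.5283]), 'moment': array([ 0.0138,  0.0622, -0.0029]), 'opening': 0.9973390380739174}
```

View pics/scene0.png

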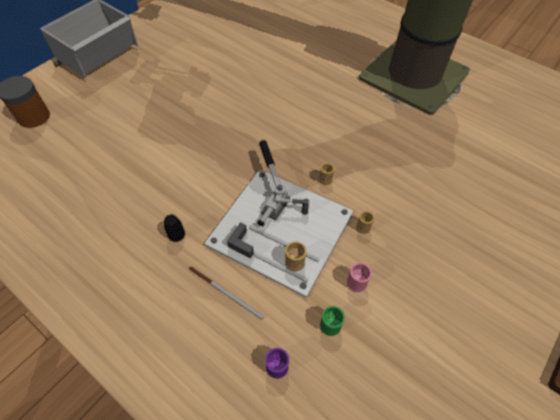

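View pics/top0.png

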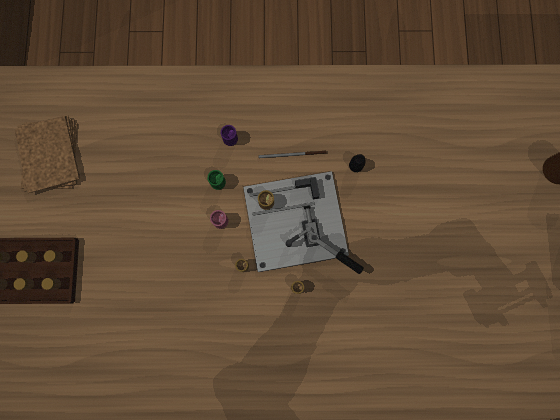

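```bash
python3 - <<'E'
from h import *
import pickle
S=pickle.load(open("s0.pkl","rb"))
t=S["top"];f=t["frame"]
cv2.imwrite("pics/topc.png",cv2.resize(f[115:305,200:400],None,fx=3.1,fy=3.1,interpolation=cv2.INTER_CUBIC)[:600])
g=S["scene"]["frame"]
cv2.imwrite("pics/scc.png",cv2.resize(g[130:300,190:390],None,fx=3.5,fy=3.5,interpolation=cv2.INTER_CUBIC)[:600])
for n,fr in(("top",f),("scene",g)):
    hsv=cv2.cvtColor(fr,cv2.COLOR_BGR2HSV)
    m=((hsv[...,1]<50)&(hsv[...,2]>(90 if n=="top" else 140))).astype(np.uint8)
    m=cv2.morphologyEx(m,cv2.MORPH_CLOSE,np.ones((5,5)))
    cs,_=cv2.findContours(m,0,2)
    c=max(cs,key=cv2.contourArea);h=cv2.convexHull(c)
    a=cv2.approxPolyDP(h,8,True)[:,0]
    print(n,cv2.contourArea(c),a.tolist())
    for p in a: print(p,onz(S[n],p,0.012)[:2])
E
```

```text
top 7123.0 [[331, 171], [347, 251], [258, 271], [243, 187]]
[331 171] [ 0.6762 -0.0639]
[347 251] [ 0.4894 -0.0958]
[258 271] [0.4455 0.1055]
[243 187] [0.6389 0.1409]
scene 9933.0 [[257, 173], [352, 210], [307, 295], [205, 243]]
[257 173] [ 0.492  -0.0953]
[352 210] [0.4458 0.1058]
[307 295] [0.6395 0.1417]
[205 243] [ 0.6756 -0.0635]
```

View pics/topc.png

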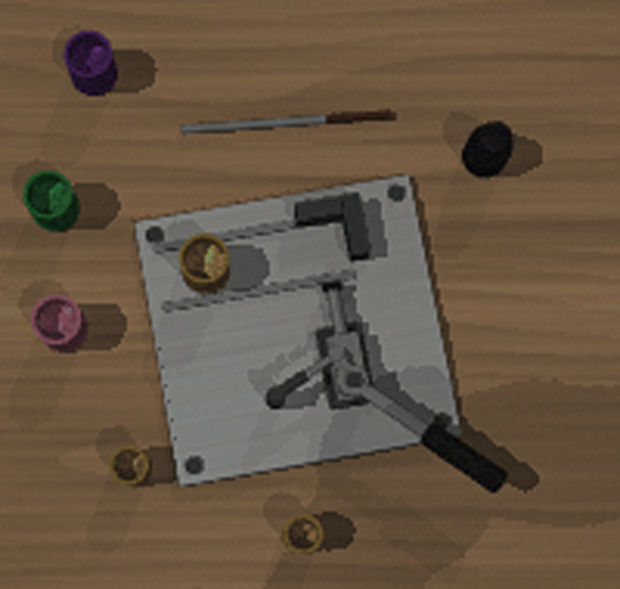

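View pics/scc.png

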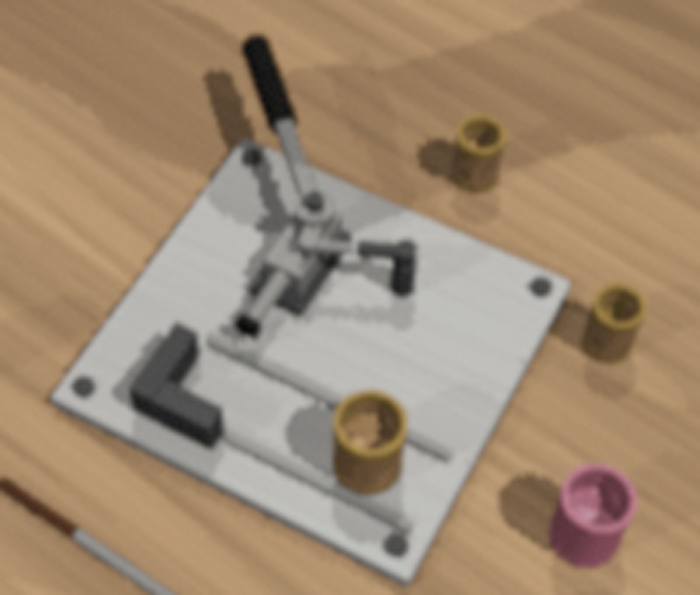

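```bash
cat >> h.py <<'E'
def rigid(A,B):
    a=A.mean(0);b=B.mean(0);H=(A-a).T@(B-b)
    th=np.arctan2(H[0,1]-H[1,0],H[0,0]+H[1,1]);c,s=np.cos(th),np.sin(th)
    M=np.array([[c,-s],[s,c]]);return th,M,b-M@a
E
python3 - <<'E'
from h import *
import pickle
S=pickle.load(open("s0.pkl","rb"))
A=np.array([[125,-75],[-75,-75],[-75,135],[125,135]])/1e3
for W in ([[.6762,-.0639],[.4894,-.0958],[.4455,.1055],[.6389,.1409]],[[.6756,-.0635],[.492,-.0953],[.4458,.1058],[.6395,.1417]]):
    th,M,t=rigid(A,np.array(W));print(th,t,(W-(A@M.T+t))*1e3)
th,M,t=rigid(np.vstack([A,A]),np.array([[.6762,-.0639],[.4894,-.0958],[.4455,.1055],[.6389,.1409],[.6756,-.0635],[.492,-.0953],[.4458,.1058],[.6395,.1417]]))
print(th,t)
np.savez("fix.npz",th=th,M=M,t=t)
# ferrule by colour
for n in S:
    s=S[n];hsv=cv2.cvtColor(s["frame"],cv2.COLOR_BGR2HSV)
    c=proj(s,np.r_[M@[.08,.07]+t,.035]);print(n,"pred",c)
    m=((hsv[...,1]>70)).astype(np.uint8)
    k=np.zeros_like(m);cv2.circle(k,tuple(int(v) for v in c),24,1,-1)
    m&=k
    num,lab,st,ce=cv2.connectedComponentsWithStats(m)
    for i in range(1,num):
        if st[i,4]>40: print(st[i],ce[i])
    for nm,P in dict(stop=[.08,-.018,.038],fence=[.098,0.016,.038],post=[-.025,.055,.052],grip=[-.025+.095*np.cos(-2.356),.095*np.sin(-2.356),.046],pad=[.05,0,.03],pivot=[-.025,0,.058]).items():
        p=proj(s,np.r_[M@P[:2]+t,P[2]]);print(nm,p)
        cv2.circle(s["frame"],tuple(int(round(v)) for v in p),1,(0,0,255),-1)
    x,y=map(int,proj(s,[.56,.02,.02]));cv2.imwrite(f"pics/chk_{n}.png",cv2.resize(s["frame"][y-80:y+80,x-100:x+100],None,fx=3.7,fy=3.7,interpolation=cv2.INTER_CUBIC))
E
```

```text
0.18693026030934665 [ 0.5435 -0.0124] [[-4.0715 -0.9885]
 [ 5.6444  4.2802]
 [ 0.7715 -0.7615]
 [-2.3444 -2.5302]]
0.18940759455251294 [ 0.5443 -0.012 ] [[-5.6057 -1.3805]
 [ 7.2175  4.4749]
 [ 0.5557 -0.6695]
 [-2.1675 -2.4249]]
0.18816715068673606 [ 0.5439 -0.0122]
scene pred [285.7972 253.3476]
[285 242  21  29 507] [294.931  255.6312]
stop [242.1043 231.8992]
fence [253.6089 247.676 ]
post [305.0867 200.716 ]
grip [264.742  154.3731]
pad [259.3145 225.636 ]
pivot [278.6682 187.3711]
top pred [272.8282 197.358 ]
[252 173  35  12 204] [268.6863 178.2598]
[258 190  16  20 260] [265.65   199.3885]
stop [311.0934 189.7638]
fence [294.7559 184.9433]
post [288.5551 240.7454]
grip [349.3972 260.3969]
pad [305.7595 204.7452]
pivot [313.3992 235.6073]
```

View pics/chk_top.png

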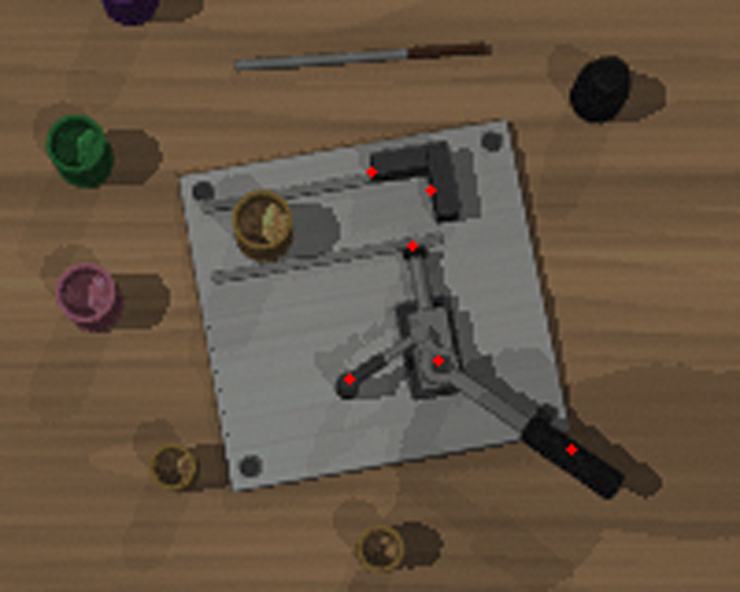

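View pics/chk_scene.png

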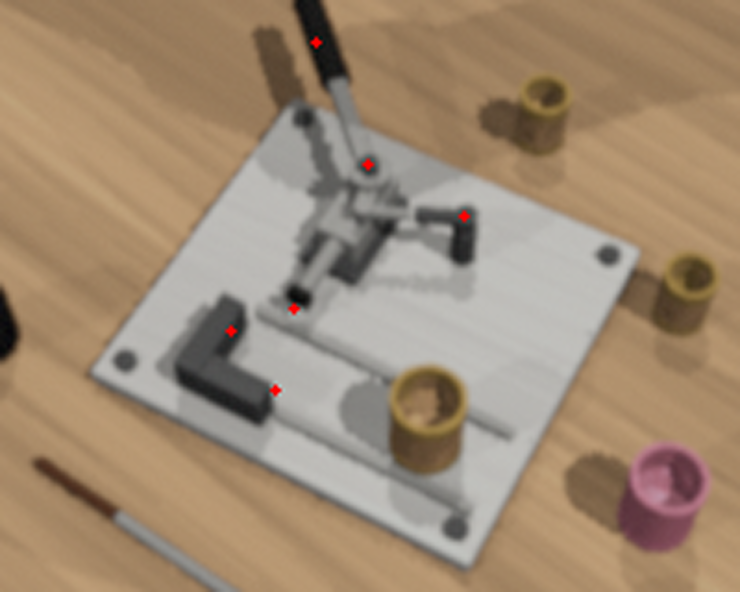

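```bash
cat >> h.py <<'E'
def tri(a,b):
    (o1,d1),(o2,d2)=a,b;d1=d1/np.linalg.norm(d1);d2=d2/np.linalg.norm(d2)
    s=np.linalg.lstsq(np.c_[d1,-d2],o2-o1,rcond=None)[0];p,q=o1+s[0]*d1,o2+s[1]*d2;return (p+q)/2,np.linalg.norm(p-q)
def fx(w): 
    z=np.load("fix.npz");return z["M"].T@(np.array(w)[:2]-z["t"])
def wf(f):
    z=np.load("fix.npz");return z["M"]@np.array(f)[:2]+z["t"]
def goto(w,z,ang=None):
    "tool-axis shift units (2.5cm) and turn (2pi) to reach world xy,z with tool-x angle ang"
    st=r.get_state();Rm=R.from_quat(st["eef_rot"]);d=np.r_[w[:2],z]-st["tool_pos"]
    print("pos",st["tool_pos"],"xang",np.arctan2(*Rm.as_matrix()[1::-1,0]),"F",st["contact_force"],"t",st["clock"],"op",st["opening"])
    print("dp units",Rm.inv().apply(d)/.025)
    if ang is not None:
        c,s=np.cos(ang),np.sin(ang);T=R.from_matrix(np.array([[c,s,0],[s,-c,0],[0,0,-1]]))
        print("turn units",(Rm.inv()*T).as_rotvec()/2/np.pi)
E
python3 - <<'E'
from h import *
import pickle
S=pickle.load(open("s0.pkl","rb"))
A=np.array([[125,-75],[-75,135],[125,135]]*2)/1e3
W=np.array([[.6762,-.0639],[.4455,.1055],[.6389,.1409],[.6756,-.0635],[.4458,.1058],[.6395,.1417]])
th,M,t=rigid(A,W);print(th,t,(W-(A@M.T+t))*1e3)
np.savez("fix.npz",th=th,M=M,t=t)
p,e=tri(ray(S["top"],(265.65,199.4)),ray(S["scene"],(294.93,255.63)));print(p,e,fx(p))
for n,c in(("top",(265.65,199.4)),("scene",(294.93,255.63))): print(fx(onz(S[n],c,.0345)))
print("behind",wf([.08,.135]))
goto(wf([.08,.135]),.12,th)
g=S["scene"]["frame"][225:290,255:345];cv2.imwrite("pics/close.png",cv2.resize(g,None,fx=7,fy=7,interpolation=cv2.INTER_CUBIC))
E
```

```text
0.17757275165130737 [ 0.541  -0.0132] [[-1.0648  1.0391]
 [ 2.1849 -0.9305]
 [-1.2702 -0.8587]
 [-1.6648  1.4391]
 [ 2.4849 -0.6305]
 [-0.6702 -0.0587]]
[0.6042 0.0875 0.038 ] 0.00017136561502501712 [0.08  0.088]
[0.0807 0.088 ]
[0.0784 0.0872]
behind [0.5959 0.1338]
pos [ 0.243  -0.5752  0.238 ] xang 0.3999112808543316 F [-0.5218  0.0819  0.5283] t 0.1 op 0.9973390380739174
dp units [ 24.0441 -20.6199   4.7503]
turn units [-0.0003  0.0001  0.0354]
```

View pics/close.png

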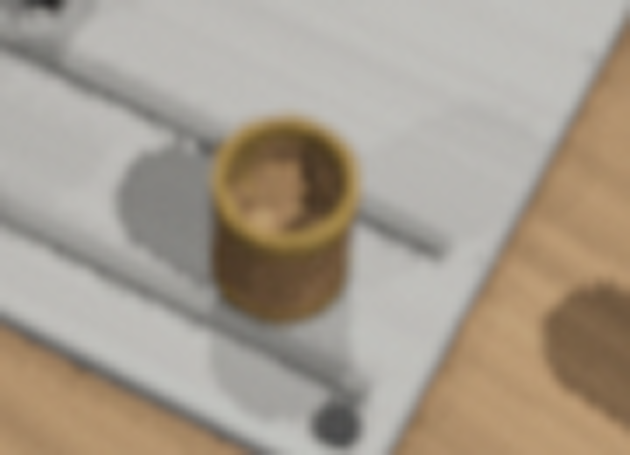

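Candidates (top view pixels): the gold ferrule in the channel is at (266,199). The look-alikes are pink (219,219), green (217,180) and purple (230,134). The spares are at (242,265) and (298,287), and there are gold caps in the tray near (22–50, 257–284). I choose (266,199): it is gold and stands between the rails, and the close crop confirms it.

Emit:
{"name": "move_arm", "arguments": {"turn": [[0,0,0],[0,0,0],[0,0,0],[0,0,0],[0,0,0],[0,0,0],[0,0,0],[0,0,0],[0,0,0],[0,0,0]], "dp": [[0.9,-0.78,0],[0.9,-0.78,0],[0.9,-0.78,0],[0.9,-0.78,0],[0.9,-0.78,0],[0.9,-0.78,0],[0.9,-0.78,0],[0.9,-0.78,0],[0.9,-0.78,0],[0.9,-0.78,0]], "jaw": [1,1,1,1,1,1,1,1,1,1], "newtons": 20}}

```text
clock: 0.93
tool_pos: [0.3748, -0.3071, 0.2385]
eef_rot: [0.98, 0.199, -0.0, -0.0]
contact_force: [0.8, -0.3, -0.1]
opening: 0.268
```

Emit:
{"name": "move_arm", "arguments": {"turn": [[0,0,0.0035],[0,0,0.0035],[0,0,0.0035],[0,0,0.0035],[0,0,0.0035],[0,0,0.0035],[0,0,0.0035],[0,0,0.0035],[0,0,0.0035],[0,0,0.0035]], "dp": [[0.9,-0.78,0],[0.9,-0.78,0],[0.9,-0.78,0],[0.9,-0.78,0],[0.9,-0.78,0],[0.9,-0.78,0],[0.9,-0.78,0],[0.9,-0.78,0],[0.9,-0.78,0],[0.9,-0.78,0]], "jaw": [1,1,1,1,1,1,1,1,1,1]}}

```text
clock: 1.77
tool_pos: [0.5317, -0.0546, 0.2385]
eef_rot: [0.996, 0.09, -0.0, -0.0]
contact_force: [-0.6, 0.6, 0.4]
opening: 0.007
```

```bash
python3 - <<'E'
from h import *
goto(wf([.08,.142]),.12,.1776)
E
```

```text
pos [ 0.5317 -0.0546  0.2385] xang 0.17926407310786613 F [-0.5665  0.5652  0.4269] t 1.7667 op 0.0074134725451567105
dp units [ 3.875  -7.2372  4.7356]
turn units [-0.      0.0002  0.0003]
```

Emit:
{"name": "move_arm", "arguments": {"turn": [[0,0,0],[0,0,0],[0,0,0],[0,0,0],[0,0,0],[0,0,0],[0,0,0],[0,0,0],[0,0,0],[0,0,0]], "dp": [[0.48,-0.9,0],[0.48,-0.9,0],[0.48,-0.9,0],[0.48,-0.9,0],[0.48,-0.9,0.5],[0.48,-0.9,0.8],[0.48,-0.9,0.8],[0.48,-0.9,0.8],[0,0,0],[0,0,0]], "jaw": [1,1,1,1,1,1,1,1,1,1]}}

```text
clock: 2.6
tool_pos: [0.5925, 0.1399, 0.1645]
eef_rot: [0.996, 0.092, -0.002, -0.0]
contact_force: [-0.1, -0.3, -0.1]
opening: 0.006
```

```bash
python3 - <<'E'
from h import *
goto(wf([.08,.142]),.023,.1776)
for n in("top","wrist"):
    s=r.snapshot(n);f=s["frame"]
    cv2.imwrite(f"pics/{n}1.png",f if n=="wrist" else cv2.resize(f[115:305,200:400],None,fx=3.1,fy=3.1))
print(s["tool_from_camera"])
E
```

```text
pos [0.5925 0.1399 0.1645] xang 0.18334728241273274 F [-0.138  -0.2532 -0.1019] t 2.6 op 0.006160861746967667
dp units [ 0.109  -0.0127  5.6608]
turn units [-0.0001  0.0005  0.0009]
[[-0.0002  0.9461  0.3238  0.0857]
 [ 1.      0.0007 -0.0014 -0.0001]
 [-0.0015  0.3238 -0.9461 -0.1464]
 [ 0.      0.      0.      1.    ]]
```

View pics/wrist1.png

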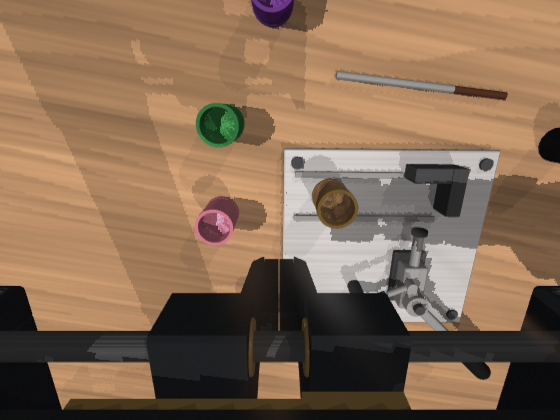

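The wrist view shows the ferrule at (336,205) between the rails, and the area behind it is clear. I'm descending behind it.

Emit:
{"name": "move_arm", "arguments": {"turn": [[0,0,0.0009],[0,0,0],[0,0,0],[0,0,0],[0,0,0],[0,0,0],[0,0,0],[0,0,0],[0,0,0],[0,0,0]], "dp": [[0.11,0,0.7],[0,0,0.7],[0,0,0.7],[0,0,0.7],[0,0,0.7],[0,0,0.7],[0,0,0.6],[0,0,0.6],[0,0,0.25],[0,0,0]], "jaw": [1,1,1,1,1,1,1,1,1,1]}}

```text
clock: 3.53
tool_pos: [0.596, 0.1368, 0.0245]
eef_rot: [0.996, 0.086, -0.001, 0.001]
contact_force: [-0.1, -0.0, 0.3]
opening: 0.006
```

```bash
python3 - <<'E'
from h import *
goto(wf([.08,.0355]),.023,.1776)
print(fx(r.get_state()["tool_pos"]))
s=r.snapshot("scene");f=s["frame"]
cv2.imwrite("pics/sc2.png",cv2.resize(f[130:320,190:390],None,fx=3.1,fy=3.1,interpolation=cv2.INTER_CUBIC))
s=r.snapshot("wrist");cv2.imwrite("pics/w2.png",s["frame"])
E
```

```text
pos [0.596  0.1368 0.0245] xang 0.1723712739988344 F [-0.0666 -0.0332  0.3456] t 3.5333 op 0.006019097069447964
dp units [-0.0043  4.0987  0.0655]
turn units [ 0.0002  0.0002 -0.0008]
[0.0806 0.138 ]
```

View pics/sc2.png

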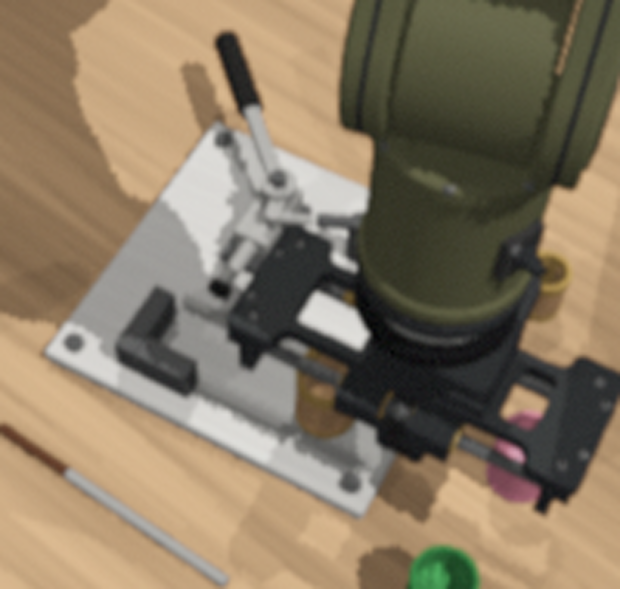

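View pics/w2.png

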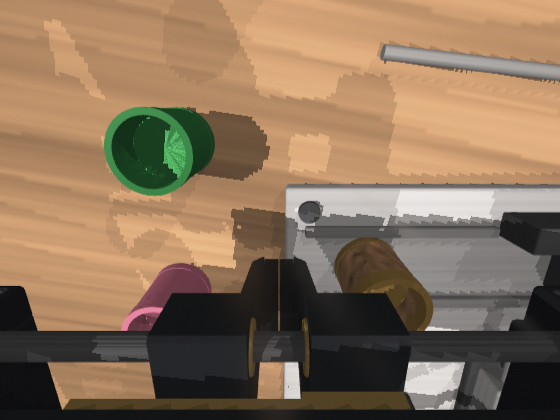

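Emit:
{"name": "move_arm", "arguments": {"turn": [[0,0,-0.0008],[0,0,0],[0,0,0],[0,0,0],[0,0,0],[0,0,0],[0,0,0],[0,0,0],[0,0,0],[0,0,0]], "dp": [[0,0.15,0.05],[0,0.15,0],[0,0.15,0],[0,0.15,0],[0,0.15,0],[0,0.15,0],[0,0.15,0],[0,0.15,0],[0,0.15,0],[0,0.15,0]], "jaw": [1,1,1,1,1,1,1,1,1,1]}}

```text
clock: 4.47
tool_pos: [0.6033, 0.1022, 0.024]
eef_rot: [0.996, 0.09, 0.0, -0.0]
contact_force: [-0.9, 3.6, 3.2]
opening: 0.006
```

Emit:
{"name": "move_arm", "arguments": {"turn": [[0,0,0],[0,0,0],[0,0,0],[0,0,0],[0,0,0],[0,0,0],[0,0,0],[0,0,0],[0,0,0],[0,0,0]], "dp": [[0,0.15,0],[0,0.15,0],[0,0.15,0],[0,0.15,0],[0,0.15,0],[0,0.15,0],[0,0.15,0],[0,0.15,0],[0,0.15,0],[0,0.15,0]], "jaw": [1,1,1,1,1,1,1,1,1,1]}}

```text
clock: 5.3
tool_pos: [0.6098, 0.0644, 0.0237]
eef_rot: [0.996, 0.089, -0.0, 0.0]
contact_force: [-0.3, 1.7, 2.3]
opening: 0.005
```

```bash
python3 - <<'E'
from h import *
goto(wf([.08,.0355]),.023,.1776)
print(fx(r.get_state()["tool_pos"]))
s=r.snapshot("wrist");cv2.imwrite("pics/w3.png",s["frame"])
E
```

```text
pos [0.6098 0.0644 0.0237] xang 0.17920741866336357 F [-0.2844  1.7299  2.2504] t 5.3 op 0.004907043736840135
dp units [-0.0581  1.148   0.0279]
turn units [0.     0.     0.0003]
[0.0814 0.0642]
```

View pics/w3.png

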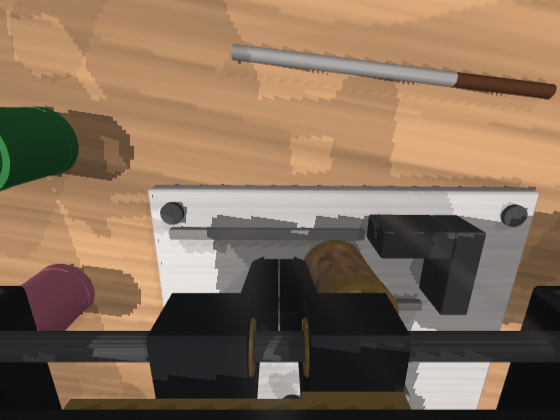

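Emit:
{"name": "move_arm", "arguments": {"turn": [[0,0,0],[0,0,0],[0,0,0],[0,0,0],[0,0,0],[0,0,0],[0,0,0],[0,0,0],[0,0,0],[0,0,0]], "dp": [[-0.03,0.1,0],[-0.03,0.1,0],[0,0.1,0],[0,0.1,0],[0,0.1,0],[0,0.1,0],[0,0.1,0],[0,0.1,0],[0,0.1,0],[0,0.1,0]], "jaw": [1,1,1,1,1,1,1,1,1,1]}}

```text
clock: 6.18
tool_pos: [0.6128, 0.0397, 0.0237]
eef_rot: [0.996, 0.09, 0.0, 0.0]
contact_force: [-0.9, 2.0, 2.0]
opening: 0.005
```

Emit:
{"name": "move_arm", "arguments": {"turn": [[0,0,0],[0,0,0],[0,0,0],[0,0,0]], "dp": [[0,0.05,0],[0,0.05,0],[0,0.05,0],[0,0,0]], "jaw": [1,1,1,1]}}

```text
clock: 6.52
tool_pos: [0.6135, 0.0359, 0.0237]
eef_rot: [0.996, 0.089, 0.0, 0.0]
contact_force: [-0.1, 1.4, 0.9]
opening: 0.006
```

```bash
python3 - <<'E'
from h import *
goto(wf([.08,.0355]),.023,.1776)
print(fx(r.get_state()["tool_pos"]))
s=r.snapshot("wrist");cv2.imwrite("pics/w4.png",s["frame"])
E
```

```text
pos [0.6135 0.0359 0.0237] xang 0.17892488090465444 F [-0.0702  1.4169  0.874 ] t 6.5167 op 0.00633798506531343
dp units [-0.0005  0.0006  0.0286]
turn units [ 0.     -0.      0.0002]
[0.08   0.0355]
```

View pics/w4.png

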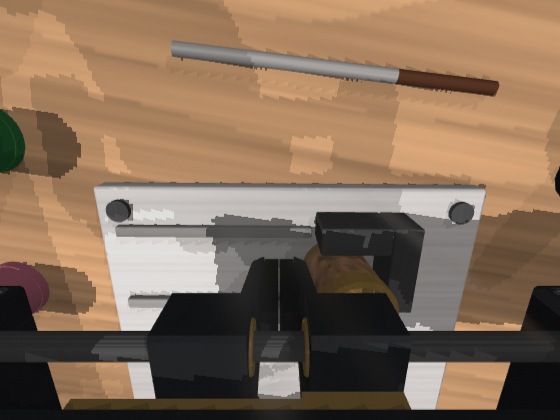

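There's no stop reaction yet, so the fingers are narrower than the 35 mm I assumed. I'll creep on until the force rises.

Emit:
{"name": "move_arm", "arguments": {"turn": [[0,0,0],[0,0,0],[0,0,0],[0,0,0]], "dp": [[0,0.05,0],[0,0.05,0],[0,0.05,0],[0,0.05,0]], "jaw": [1,1,1,1]}}

```text
clock: 6.9
tool_pos: [0.6142, 0.0328, 0.0238]
eef_rot: [0.996, 0.09, -0.0, -0.001]
contact_force: [-1.7, 6.1, 3.1]
opening: 0.005
```

Emit:
{"name": "move_arm", "arguments": {"turn": [[0,0,0],[0,0,0],[0,0,0]], "dp": [[0,0.04,0],[0,0.04,0],[0,0,0]], "jaw": [1,1,1]}}

```text
clock: 7.15
tool_pos: [0.6144, 0.0328, 0.0239]
eef_rot: [0.996, 0.091, 0.0, -0.002]
contact_force: [-1.8, 7.1, 3.0]
opening: 0.005
```

Emit:
{"name": "move_arm", "arguments": {"turn": [[0,0,0],[0,0,0],[0,0,0]], "dp": [[0,0.04,0],[0,0.04,0],[0,0,0]], "jaw": [1,1,1]}}

```text
clock: 7.4
tool_pos: [0.6146, 0.0327, 0.0239]
eef_rot: [0.996, 0.091, 0.0, -0.003]
contact_force: [-2.3, 10.4, 4.0]
opening: 0.004
```

The force has risen to 10 N and the tool has stalled, so the ferrule is against the stop. I'll back off and check.

Emit:
{"name": "move_arm", "arguments": {"turn": [[0,0,0],[0,0,0],[0,0,0],[0,0,0],[0,0,0],[0,0,0],[0,0,0],[0,0,0],[0,0,0],[0,0,0]], "dp": [[0,-0.15,0],[0,-0.2,0],[0,-0.3,0],[0,-0.3,0],[0,-0.3,-0.3],[0,-0.3,-0.8],[0,-0.3,-0.8],[0,-0.3,-0.8],[0,0,-0.8],[0,0,0]], "jaw": [1,1,1,1,1,1,1,1,1,1]}}

```text
clock: 8.23
tool_pos: [0.6078, 0.0818, 0.1154]
eef_rot: [0.996, 0.09, 0.004, -0.0]
contact_force: [0.5, -0.4, -0.3]
opening: 0.007
```

Emit:
{"name": "move_arm", "arguments": {"turn": [[0,0,0],[0,0,0],[0,0,0],[0,0,0],[0,0,0],[0,0,0]], "dp": [[-0.6,0,-0.9],[-0.9,0,-0.9],[-0.9,0,-0.9],[-0.9,0,0],[-0.9,0,0],[-0.9,0,0]], "jaw": [1,1,1,1,1,1]}}

```text
clock: 8.73
tool_pos: [0.4789, 0.0572, 0.179]
eef_rot: [0.996, 0.089, 0.0, 0.0]
contact_force: [-0.1, -0.5, -0.0]
opening: 0.007
```

```bash
python3 - <<'E'
from h import *
import pickle
z=np.load("fix.npz");S={}
for n in("scene","top","wrist"):
    s=r.snapshot(n);f=s["frame"].copy();S[n]=s
    if n!="wrist":
        x,y=map(int,proj(s,np.r_[wf([.06,.02]),.02]));f=cv2.resize(f[y-65:y+65,x-85:x+85],None,fx=4.5,fy=4.5,interpolation=cv2.INTER_CUBIC)
    cv2.imwrite(f"pics/home_{n}.png",f)
pickle.dump(S,open("s1.pkl","wb"))
# lever start: finger centre on (-x) side of handle: at radius .095, 9+9+12 mm clockwise
q=-2.356
P=np.array([-.025,0])+.095*np.array([np.cos(q),np.sin(q)])+.035*np.array([np.sin(q),-np.cos(q)])
print("P",P,wf(P)); goto(wf(P),.12,q+np.pi/2+.1776)
E
```

```text
P [-0.1169 -0.0424] [ 0.4334 -0.0756]
pos [0.4781 0.057  0.1787] xang 0.17893891224210323 F [0.6305 0.1237 1.0163] t 8.8833 op 0.00487964788918758
dp units [-2.6995  4.9002  2.3562]
turn units [0.0002 0.0003 0.1252]
```

View pics/home_scene.png

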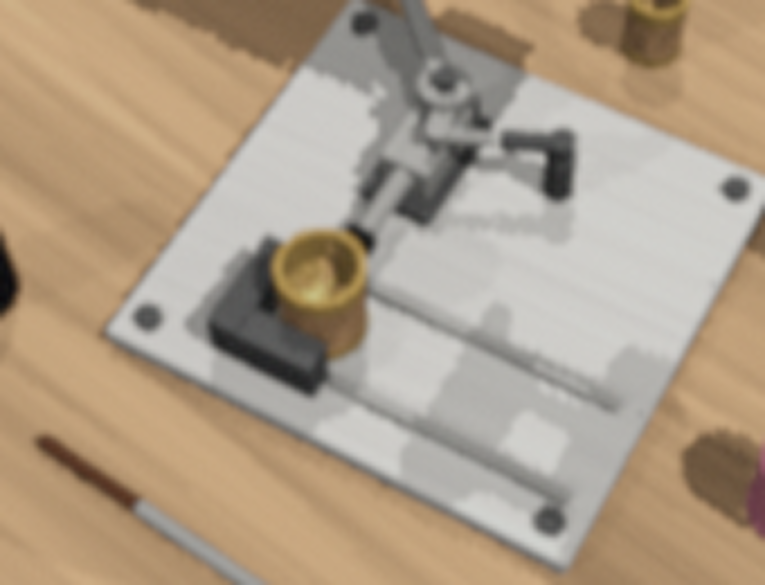

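View pics/home_wrist.png

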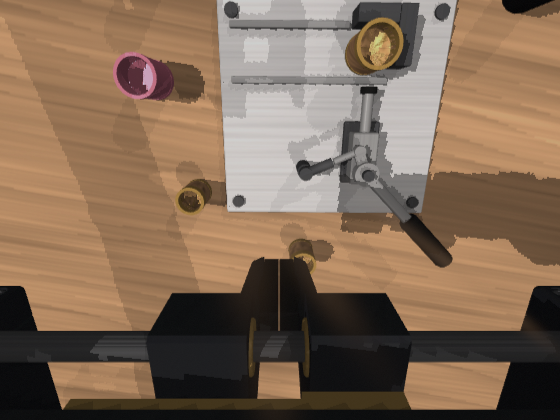

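View pics/home_top.png

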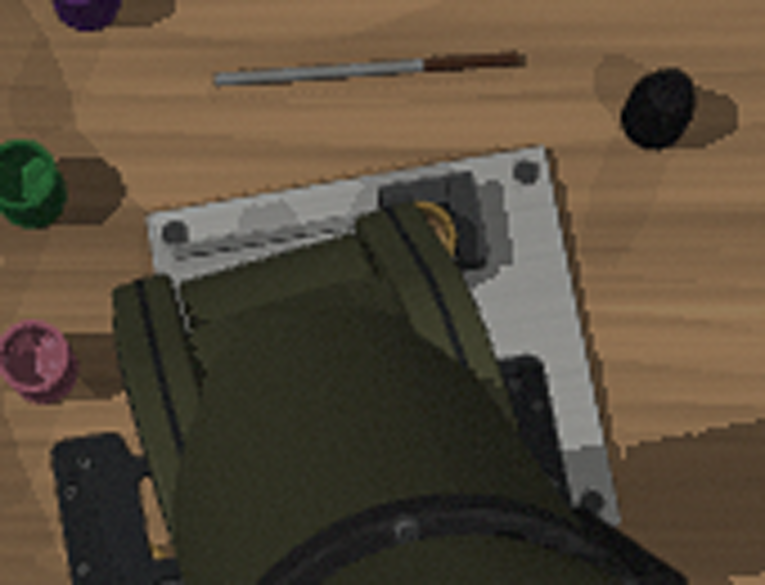

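```bash
python3 - <<'E'
from h import *
import pickle
S=pickle.load(open("s1.pkl","rb"));S0=pickle.load(open("s0.pkl","rb"))
s=S["scene"];hsv=cv2.cvtColor(s["frame"],cv2.COLOR_BGR2HSV)
c=proj(s,np.r_[wf([.08,0]),.035]);print("pred",c)
m=(hsv[...,1]>70).astype(np.uint8);k=np.zeros_like(m);cv2.circle(k,tuple(int(v) for v in c),18,1,-1)
num,lab,st,ce=cv2.connectedComponentsWithStats(m&k)
for i in range(1,num):
    if st[i,4]>60:
        L,T,w,h,a=st[i];print(st[i],ce[i])
        # rim ellipse: full width, top; centre by left/right extremes mid
        print("pred top pt", proj(s,np.r_[wf([.08,0]),.057]))
        for dx,dy in((0,0),(0,10),(-5,0)):
            P=np.array([[.08+dx/1e3+.018*np.cos(a),dy/1e3+.018*np.sin(a)] for a in np.linspace(0,6.28,40)])
            q=np.array([proj(s,np.r_[wf(p),zz]) for p in P for zz in(.012,.057)]);print(dx,dy,"pred bbox",q.min(0),q.max(0))
print("spares",onz(S0["top"],(242,265),.03),onz(S0["top"],(298,287),.03))
print("spares fx",fx(onz(S0["top"],(242,265),.03)),fx(onz(S0["top"],(298,287),.03)))
E
```

```text
pred [251.1797 235.2591]
[241 221  22  29 480] [252.2083 233.2417]
pred top pt [250.5369 228.9285]
0 0 pred bbox [240.1856 220.1837] [261.6528 250.2603]
0 10 pred bbox [245.1215 222.5026] [266.4027 252.623 ]
-5 0 pred bbox [241.6871 218.0859] [263.0087 248.1167]
spares [0.4581 0.1401 0.03  ] [0.4094 0.0168 0.03  ]
spares fx [-0.0545  0.1655] [-0.1242  0.0528]
```

The ferrule's bounding box in the scene view (241–263, 221–250) matches home to about 1 px, and it stands upright. Next is the lever.

Emit:
{"name": "move_arm", "arguments": {"turn": [[0,0,0.0179],[0,0,0.0179],[0,0,0.0179],[0,0,0.0179],[0,0,0.0179],[0,0,0.0179],[0,0,0.0179],[0,0,0]], "dp": [[0,0.5,0],[0,0.5,0],[0,0.5,0],[0,0.5,0],[0,0.5,0],[0,0.5,0],[0,0.5,0],[0,0,0]], "jaw": [1,1,1,1,1,1,1,1]}}

```text
clock: 9.55
tool_pos: [0.4664, -0.0291, 0.1785]
eef_rot: [0.953, -0.303, 0.0, 0.001]
contact_force: [-0.2, -0.4, 0.5]
opening: 0.004
```

```bash
python3 - <<'E'
from h import *
goto(wf([-.1169,-.0424]),.035,-2.356+np.pi/2+.1776)
E
```

```text
pos [ 0.4664 -0.0291  0.1785] xang -0.6146693667131504 F [-0.248  -0.4427  0.4602] t 9.55 op 0.003811134897913472
dp units [-0.009   2.2684  5.7456]
turn units [ 0.0003 -0.0001 -0.0011]
```

Emit:
{"name": "move_arm", "arguments": {"turn": [[0,0,-0.001],[0,0,0],[0,0,0],[0,0,0],[0,0,0],[0,0,0],[0,0,0],[0,0,0],[0,0,0]], "dp": [[0,0.57,0],[0,0.57,0],[0,0.57,0],[0,0.57,0],[0,0,0.8],[0,0,0.8],[0,0,0.8],[0,0,0.4],[0,0,0]], "jaw": [1,1,1,1,1,1,1,1,1]}}

```text
clock: 10.3
tool_pos: [0.4346, -0.0727, 0.1068]
eef_rot: [0.956, -0.295, -0.001, -0.0]
contact_force: [-0.4, 0.4, 0.5]
opening: 0.003
```

```bash
python3 - <<'E'
from h import *
goto(wf([-.1169,-.0424]),.033,-2.356+np.pi/2+.1776)
s=r.snapshot("wrist");cv2.imwrite("pics/w6.png",s["frame"])
s=r.snapshot("scene");cv2.imwrite("pics/s6.png",cv2.resize(s["frame"][100:280,170:370],None,fx=3.3,fy=3.3))
E
```

```text
pos [ 0.4346 -0.0727  0.1068] xang -0.5979292088801635 F [-0.3989  0.3889  0.5125] t 10.3 op 0.002602093159069577
dp units [0.035  0.1215 2.9513]
turn units [0.0001 0.0004 0.0015]
```

View pics/w6.png

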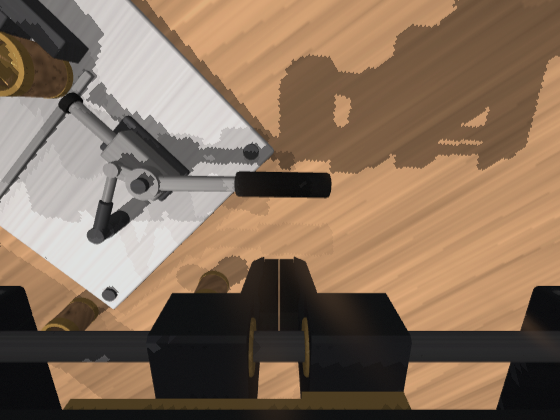

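View pics/s6.png

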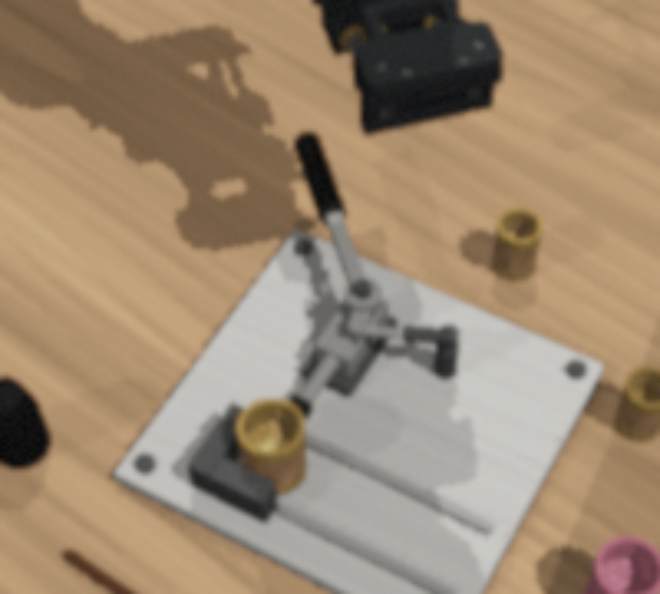

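Emit:
{"name": "move_arm", "arguments": {"turn": [[0,0,0.0015],[0,0,0],[0,0,0],[0,0,0],[0,0,0],[0,0,0],[0,0,0],[0,0,0]], "dp": [[0.03,0.12,0.5],[0,0,0.6],[0,0,0.6],[0,0,0.6],[0,0,0.4],[0,0,0.25],[0.2,0,0],[0.2,0,0]], "jaw": [1,1,1,1,1,1,1,1]}}

```text
clock: 11.07
tool_pos: [0.4463, -0.0829, 0.0389]
eef_rot: [0.954, -0.3, -0.003, 0.0]
contact_force: [-0.5, 0.2, -0.5]
opening: 0.004
```

Emit:
{"name": "move_arm", "arguments": {"turn": [[0,0,0],[0,0,0],[0,0,0],[0,0,0]], "dp": [[0.1,0,0],[0.1,0,0],[0.1,0,0],[0,0,0]], "jaw": [1,1,1,1]}}

```text
clock: 11.4
tool_pos: [0.4486, -0.0849, 0.0389]
eef_rot: [0.954, -0.299, -0.007, -0.0]
contact_force: [-5.0, 6.0, 1.6]
opening: 0.008
```

```bash
cat >> h.py <<'E'
def lev():
    st=r.get_state();p=fx(st["tool_pos"])-[-.025,0];X=R.from_quat(st["eef_rot"]).as_matrix()
    a=np.arctan2(X[1,0],X[0,0])-float(np.load("fix.npz")["th"])
    x=np.array([np.cos(a),np.sin(a)]);y=np.array([np.sin(a),-np.cos(a)])
    print("tool heading as q",a-np.pi/2+2.356,"along-handle",p@y,"tangential",p@x,"F",st["contact_force"],"z",st["tool_pos"][2],"t",st["clock"])
    print("q if contact at 18mm:",np.arctan2(p[1],p[0])+2.356+np.arcsin(.018/np.linalg.norm(p)))
E
python3 -c "
from h import *
lev()"
```

```text
tool heading as q -0.0006009343403903245 along-handle 0.0939689882541047 tangential -0.017118070092559973 F [-5.041   6.0079  1.5659] z 0.038857387673150195 t 11.4
q if contact at 18mm: 0.008792570165513519
```

Emit:
{"name": "move_arm", "arguments": {"turn": [[0,0,-0.008],[0,0,-0.008],[0,0,-0.008],[0,0,-0.008],[0,0,-0.008],[0,0,-0.008]], "dp": [[0.19,0.03,0.05],[0.19,0.03,0.05],[0.19,0.03,0.05],[0.19,0.03,0.05],[0.19,0.03,0.0],[0.19,0.03,0]], "jaw": [1,1,1,1,1,1]}}

```text
clock: 11.9
tool_pos: [0.4703, -0.1028, 0.0338]
eef_rot: [0.988, -0.152, -0.008, -0.001]
contact_force: [-7.0, 3.9, 6.0]
opening: 0.005
```

```bash
python3 -c "
from h import *
lev()"
```

```text
tool heading as q 0.3026050365697852 along-handle 0.09508514308107076 tangential -0.018322672951737774 F [-6.9706  3.8812  6.0485] z 0.03375384462794845 t 11.9
q if contact at 18mm: 0.29921262291684536
```

Tracking well at q≈0.3. Continuing.

Emit:
{"name": "move_arm", "arguments": {"turn": [[0,0,-0.008],[0,0,-0.008],[0,0,-0.008],[0,0,-0.008],[0,0,-0.008],[0,0,-0.008],[0,0,-0.008],[0,0,-0.008],[0,0,-0.008],[0,0,-0.008]], "dp": [[0.19,0.03,0],[0.19,0.03,0],[0.19,0.03,0],[0.19,0.03,0],[0.19,0.03,0],[0.19,0.03,0],[0.19,0.03,0],[0.19,0.03,0],[0.19,0.03,0],[0.19,0.03,0]], "jaw": [1,1,1,1,1,1,1,1,1,1]}}

```text
clock: 12.73
tool_pos: [0.5172, -0.1151, 0.0333]
eef_rot: [0.995, 0.098, -0.007, -0.001]
contact_force: [-5.0, 2.2, 2.6]
opening: 0.008
```

```bash
python3 -c "
from h import *
lev()
s=r.snapshot('wrist');cv2.imwrite('pics/w7.png',s['frame'])"
```

```text
tool heading as q 0.8044097792786078 along-handle 0.09579407293582275 tangential -0.01820622962553173 F [-5.0021  2.2276  2.6317] z 0.033291723524465994 t 12.7333
q if contact at 18mm: 0.8022573745931569
```

View pics/w7.png

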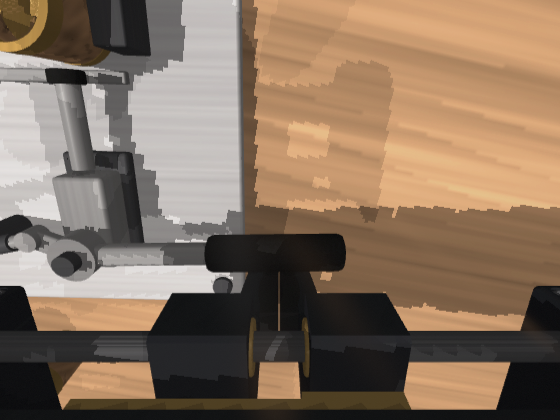

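Emit:
{"name": "move_arm", "arguments": {"turn": [[0,0,-0.008],[0,0,-0.008],[0,0,-0.008],[0,0,-0.008],[0,0,-0.008],[0,0,-0.008],[0,0,-0.008],[0,0,-0.008],[0,0,-0.008],[0,0,0]], "dp": [[0.19,0.03,0],[0.19,0.03,0],[0.19,0.03,0],[0.19,0.03,0],[0.19,0.03,0],[0.19,0.03,0],[0.19,0.03,0],[0.19,0.03,0],[0.19,0.03,0],[0,0,0]], "jaw": [1,1,1,1,1,1,1,1,1,1]}}

```text
clock: 13.62
tool_pos: [0.5642, -0.1058, 0.0334]
eef_rot: [0.948, 0.318, -0.002, -0.001]
contact_force: [-0.4, 0.4, 0.4]
opening: 0.009
```

```bash
python3 -c "
from h import *
lev()
s=r.snapshot('wrist');cv2.imwrite('pics/w8.png',s['frame'])"
```

```text
tool heading as q 1.2541964670222017 along-handle 0.09920178134079541 tangential -0.014950204286498075 F [-0.4488  0.3941  0.4124] z 0.03340355762545575 t 13.6167
q if contact at 18mm: 1.2850162709000228
```

View pics/w8.png

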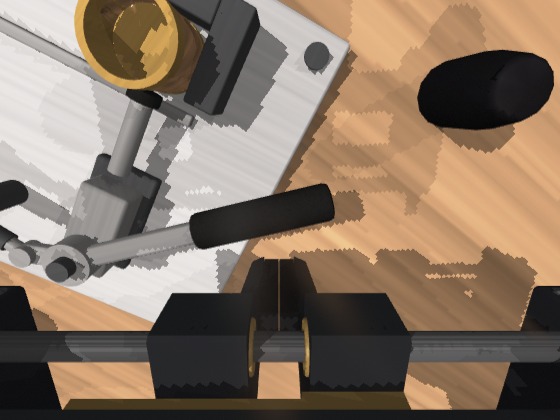

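The handle has snapped on, clear of the fingers, and the plunger is out against the ferrule. I'm retreating.

Emit:
{"name": "move_arm", "arguments": {"turn": [[0,0,0],[0,0,0],[0,0,0],[0,0,0],[0,0,0],[0,0,0],[0,0,0],[0,0,0],[0,0,0],[0,0,0]], "dp": [[-0.4,0,0],[-0.5,0,0],[-0.3,0,-0.5],[0,0,-0.9],[0,0,-0.9],[0,0,-0.9],[0,0,-0.9],[0,0.4,-0.9],[0,0.8,-0.9],[0,0.8,-0.5]], "jaw": [1,1,1,1,1,1,1,1,1,1]}}

```text
clock: 14.5
tool_pos: [0.5697, -0.1647, 0.1962]
eef_rot: [0.948, 0.317, -0.002, -0.001]
contact_force: [1.1, -0.8, -0.8]
opening: 0.005
```

Emit:
{"name": "move_arm", "arguments": {"turn": [[0,0,0],[0,0,0],[0,0,0],[0,0,0],[0,0,0],[0,0,0],[0,0,0],[0,0,0]], "dp": [[-0.5,0.9,0],[-0.5,0.9,0],[-0.5,0.9,0],[-0.5,0.9,0],[-0.5,0.9,0],[-0.5,0.9,0],[0,0,0],[0,0,0]], "jaw": [1,1,1,1,1,1,1,1]}}

```text
clock: 15.17
tool_pos: [0.5891, -0.3193, 0.1924]
eef_rot: [0.949, 0.315, -0.004, -0.001]
contact_force: [-0.0, 0.5, -0.7]
opening: 0.008
```

```bash
python3 - <<'E'
from h import *
S={}
for n in("scene","top"):
    s=r.snapshot(n);f=s["frame"].copy()
    for q in(1.5,):
        P=np.array([-.025,0])+.095*np.array([np.cos(q-2.356),np.sin(q-2.356)])
        print(n,"grip at 1.5",proj(s,np.r_[wf(P),.046]))
    for p in([.08,0,.057],[.062,0,.03]): print(proj(s,np.r_[wf(p),p[2]]))
    hsv=cv2.cvtColor(f,cv2.COLOR_BGR2HSV);c=proj(s,np.r_[wf([.08,0]),.035])
    m=(hsv[...,1]>70).astype(np.uint8);k=np.zeros_like(m);cv2.circle(k,tuple(int(v) for v in c),18,1,-1)
    num,lab,st,ce=cv2.connectedComponentsWithStats(m&k)
    print([st[i].tolist() for i in range(1,num) if st[i,4]>60])
    P=np.array([[.08+.018*np.cos(a),.018*np.sin(a)] for a in np.linspace(0,6.28,40)])
    q=np.array([proj(s,np.r_[wf(p),zz]) for p in P for zz in(.012,.057)]);print("pred bbox",q.min(0),q.max(0))
    x,y=map(int,proj(s,np.r_[wf([.04,.0]),.02]));f=cv2.resize(f[y-75:y+75,x-95:x+95],None,fx=4,fy=4,interpolation=cv2.INTER_CUBIC)
    cv2.imwrite(f"pics/end_{n}.png",f)
print(r.get_state()["tool_pos"],r.get_state()["clock"])
E
```

```text
scene grip at 1.5 [229.3371 198.6727]
[250.5369 228.9285]
[256.382  229.1039]
[[240, 222, 22, 28, 463]]
pred bbox [240.1856 220.1837] [261.6528 250.2603]
top grip at 1.5 [339.5407 204.4415]
[304.5437 190.6403]
[305.4285 200.8533]
[[295, 183, 19, 20, 267]]
pred bbox [295.7482 182.7161] [312.6714 202.4822]
[ 0.5902 -0.3156  0.1924] 15.2667
```

View pics/end_scene.png

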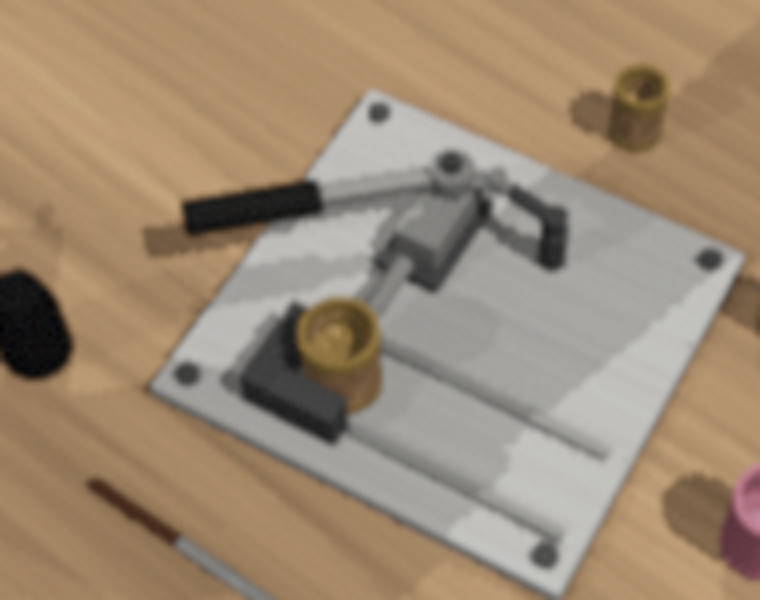

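View pics/end_top.png

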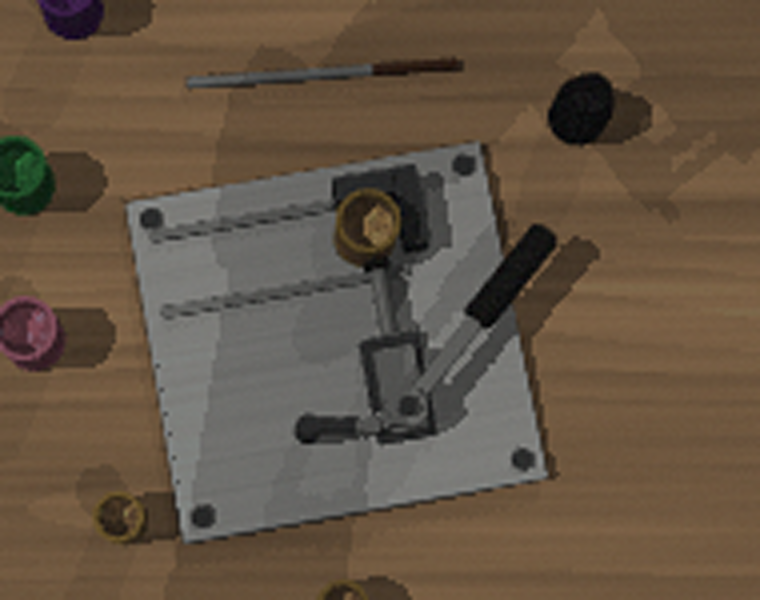

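```bash
python3 - <<'E'
from h import *
for n,g in(("scene",(229,199)),("top",(340,204))):
    s=r.snapshot(n);v=cv2.cvtColor(s["frame"],cv2.COLOR_BGR2HSV)[...,2]
    m=(v<(50 if n=="scene" else 30)).astype(np.uint8);k=np.zeros_like(m);cv2.circle(k,g,18,1,-1)
    num,lab,st,ce=cv2.connectedComponentsWithStats(m&k);i=1+np.argmax(st[1:,4]);print(n,st[i],ce[i])
    p=fx(onz(s,ce[i],.046))-[-.025,0];print("q",np.arctan2(p[1],p[0])+2.356,"r",np.linalg.norm(p))
E
```

```text
scene [214 193  33  12 241] [229.7552 198.61  ]
q 1.5002340024274377 r 0.09422130401372265
top [329 192  22  26 214] [339.5327 204.4626]
q 1.4998416151631377 r 0.09495079362433027
```

The handle reads q = 1.50 in both views and the ferrule is home, so I'm handing in.

```bash
python3 -c "
from h import *
print(r.get_state()['contact_force'],r.finish_job())"
```

```text
the job is handed in; nothing more can be done
[-0.1671  0.2612  0.2495] None
```

The ferrule is home against the end stop and the clamp is locked on it. I handed the job in about 15 s into the 54 s allowed.

- **Ferrule:** I pushed it low along the channel with the shut fingers until the stop pushed back at about 10 N and the hand stalled. After clamping it stood upright, within about 1 px of the predicted home position in the scene view and 2 px in the top view. Since the push it shifted only about 1 px, consistent with the pad seating it against the back fence.
- **Clamp:** I swung the handle round its pivot until it snapped over by itself. It measured 1.50 rad in both the scene and top views, which is the locked stop.
- **Pad contact:** The pad is hidden behind the ferrule. I judged that it bears on the ferrule from the locked handle and the extended plunger, not by seeing the contact.
- **Hand and bench:** The hand finished well clear, with no contact force beyond sensor noise. The things visible in the last pictures, which were cropped around the fixture, looked unmoved. The largest force I read at the end of any move was about 11 N.

One thing disagreed early on: one plate corner was off by about 6–7 mm in the first fit, probably because the handle and shadow covered it. I left it out, and the other three corners agreed within about 2.6 mm.

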